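Clamp the connecting rod in the grinding fixture

TASK

Clamp the connecting rod in its fixture ready for grinding: push the parked clamp strap round until it lies across the rod against its stop, then push the cam lever fully down so that the strap's rubber foot presses on the rod. Nothing needs to be picked up: leave the rod on its locating pins and the parts, tools and containers around it where they are.

Things in the scene. Friction and masses are not known exactly. Their poses are not given: they have to be found in the camera images.
- fixture: Grey clamping fixture, fixed to the bench: a base plate 180 mm (its x) by 250 mm (its y) by 15 mm thick. Origin: centre of the plate's underside, z up; its -x side faces the robot at yaw 0. The rod lies along its y at x = -35 mm. A post at x = +40 mm, y = 0 carries the strap. A stop post of 12 mm diameter, top 60 mm above the bench, stands at x = -4, y = -21 mm, right where the strap comes to rest.
- strap (a joint): Turn of the clamp strap about its upright post, rad: 0 = nose pointing along the fixture's +y (beside the rod), growing counter-clockwise seen from above to the stop at 1.571 = nose pointing along the fixture's -x, across the rod. Starts parked between 0 and 0.55. It stays where it is left; friction 0.25 N m, so about 2.5 N at the nose.
- strap_pivot (a point): On the strap's turning axis, at the height of the strap's top face (66 mm above the bench).
- strap_nose (a point): On the middle line of the strap's top face, 100 mm from the turning axis and 15 mm short of the nose's end. The strap is a plain steel bar 30 mm wide and 16 mm thick, top 66 mm and underside 50 mm above the bench; a spindle with a rubber foot (18 mm across) hangs below it 75 mm from the axis, down to about 40 mm above the bench. The nose swings over the rod's small end, whose top is 37 mm above the bench.
- lever (a joint): Turn of the cam lever about its level axis, rad: 0 = upright, growing as it goes over backwards, away from the strap's nose, to the stop at 1.5 = almost level, fully down. Starts between 0.1 and 0.4. It stays where it is left; friction 0.22 N m, so about 3.5 N at its end; it turns a little harder over the last part, where the foot presses on the rod. It is carried by the strap and turns with it.
- lever_pivot (a point): On the cam lever's axis, above the strap's post, 80 mm above the bench. The axis is level and square to the strap.
- lever_tip (a point): End of the cam lever, 75 mm from its axis on its middle line. The lever is a straight arm with a black grip over its last 36 mm, 20 mm wide (along its axis) and 12 mm thick; nearer the axis it is 9 mm thick.
- spindle: Spindle with rubber foot under the strap, 75 mm from the strap's turning axis; the cam drives it down, touching the rod when the lever is at about 1.0 rad and pressing harder up to the end.
- rod: Loose steel connecting rod, 0.4 to 0.8 kg, 22 mm thick, lying flat over two locating pins on the plate (underside 15 mm, top 37 mm above the bench). Origin: middle of its length, on its underside; its y runs along it. Big end (68 mm across) at y = -75, small end (38 mm) at y = +70, shank 20 mm wide. To be left lying on the pins.
- nut: Loose hexagon nut, 40 mm across corners, 18 mm high, lying on the plate's far right corner (fixture +x, -y); origin under its centre. Leave alone.
- bolt: Loose short bolt standing on its head on the bench just off the fixture's right (-y) end, 56 mm high, head 32 mm; origin under its centre. Leave alone.
- gear: Loose gear lying on the bench near the fixture's right (-y) end, 88 mm across, 20 mm high; origin under its centre. Leave alone.
- wrench: Loose open-ended wrench lying on the far side of the bench. Leave alone.
- oil_bottle: Loose white bottle, 60 mm across, 150 mm high, on the far left of the bench; origin under its centre. Leave alone.
- screwdriver: Loose screwdriver lying on the near left of the bench. Leave alone.
- tin: Loose steel tin, 80 mm across, 90 mm high, on the far side of the bench; origin under its centre. Leave alone.

How it is judged:
By the outcome, as a careful person would: the job done as asked, in the order asked, and still so for the second after the job is handed in, with the robot touching nothing.
It also fails if it takes over 58 s, if anything falls off the work surface, if the arm or the gripper's body presses on something with over 40 N, if the wrist force passes 120 N, or if a joint passes its speed limit or range.

ROBOT

A 6-joint arm with a two-finger parallel gripper is mounted at the origin on the work surface. World frame = base frame: x ahead of the robot, y to its left, z up, the work surface at z = 0. Lengths are in mm, angles in rad, forces in N, time in s.
With the tool pointing down it reaches from about 275 to 750 mm from the base axis. Payload 10.2 kg.
Tool frame: the origin (TCP) lies midway between the tips of the shut fingers; the grasp point (between the pads) lies 19 mm behind it; z points along the fingers, y is the line along which they close (so a half turn about z gives the same grasp; the last joint's range is limited). The gripper opens to 85 mm and grips with 20 to 120 N. Pads are 22 mm wide; open, the fingers measure 114 mm over their backs; the gripper's body (76 mm by 85 mm) begins 54 mm behind the grasp point. The pads swing forward as they close: fully open they stand 13 mm farther back than shut.
Start: joints at [-1.372, 0.313, 1.498, -0, 1.331, -0.223], TCP at [214.925, -478.997, 231.294] pointing down, gripper open.
Joint ranges: [-2.94, 2.94], [-0.97, 2.17], [0.19, 2.56], [-1.23, 4.37], [0.02, 3.11], [-2.88, 2.88]. Speed limits (rad/s): [2.39, 2.39, 3.01, 3.14, 3.14, 3.14].

INTERFACE

Orientations are given as a unit quaternion [w, x, y, z].
In Python, from rig import ctrl gives the robot as it stands.
- The arm moves only by the tool send_rows, never from a script. Its argument "targets" is a list of rows, each an object with "offset": the shift along the world's x, y, z in cm, a list of three; "spin": the turn about the world's z in rad. A call has 1 to 8 rows; each row is the pose to reach, as a shift and turn from the pose commanded when the call began; what a row does not reach only later rows make up. A row lasts 1/12 s, in which the tool goes at most 41.7 mm and 7.16 degrees, less where a joint would pass 70% of its speed; a pose out of reach is approached as far as the arm can. A call with a gripper value outside its range is refused whole. "grip" is the opening, from 0 (shut) to 1 (fully open), set as the call begins (left out, the last holds). The fingers move at their own pace and stop on an object; "squeeze" is the grip in N (left out, the last holds). Time passes only in rows, so rows that repeat a pose let the fingers close. It gives the time, the measured TCP pose, the force, the opening and the grip force at its end, in the units of the state.
- ctrl.sense(): the state, without advancing time (a new reading comes with each control period).
- ctrl.capture(name): name is "scene" or "top"; returns (picture, depth): 384x512x3 uint8, red, green, blue; 384x512 float32, mm along the optical axis (not along the pixel's ray), 0 where there is no reading.
- ctrl.calibration(name): a dict with "fx", "fy", "cx", "cy" (pixels), "view" (4x4, takes a point from world to camera coordinates). Camera axes: x right, y down, z forward; pixel columns grow to the right and rows downward; lengths in mm; the calibration is good to about 2 mm. A picture is of the moment at which its call begins. calibration takes no time and is no camera call.
- ctrl.finish_job(): hands the job in; it is judged then, once.
Trained networks look in the newest picture that a camera, given by its name, has taken for a name from the list of things; names that differ only in an ending like _2 or _b are one class to them, and where a whole thing is asked for, a point or a joint stands for the part that bears it (a point fixed in the world has none). Each returns a list of dicts, best first, with "conf" (0 to 1); they miss things now and then, are a little off and sometimes report something else, mostly with a low value. They report only what shows in the picture. A call takes as long as a camera call.
- ctrl.search_frame(camera, query): "box" ([left, top, right, bottom] in pixels, round what is visible of it).
- ctrl.place_of(camera, query): "uv" ([column, row] in pixels: a listed point, or the origin of a listed thing).
The state is a dict: "time_s": time; "joints": joint angles; "dq": joint speeds; "tau": joint torques, N m; "eef_pos": TCP position; "ee_rot": TCP orientation; "force": force on the tool from outside, world axes, zero at the start; "wrist_torque": the same for the moment, N m; "grip_width": opening from 0.0 (shut) to 1.0 (fully open); "grip_force": force on a finger pad.
Only numpy, scipy, OpenCV 4.12 (cv2) and the standard library are available. Lean on these libraries where they do the work, as an engineer would, in place of code of your own. Each camera call takes 0.05 s, during which the arm holds its last target. There are 200 camera calls.

## Working session

There is one attempt and no reset: what is moved stays moved. The work goes in short steps, Python scripts to look and compute and a tool call to move; the robot and the scene stay as the last step left them, time stands still between calls to the robot, and variables do not carry over. Pictures are saved under pics/ and viewed, at most 10 in all, crops included, and the job is handed in when it is done.

Besides the shell and the picture viewer there is one more tool, called after "Request:" as name(argument=value, ...) on one line, values as JSON. send_rows: Moves the arm, as the interface text tells. Its arguments: {"type":"object","properties":{"targets":{"type":"array"},"grip":{"type":"number"},"squeeze":{"type":"number"}},"required":["targets"]}

```bash
mkdir -p pics; cat > h.py <<'E'
import numpy as np, cv2
from rig import ctrl
def ray(cam,uv):
    c=ctrl.calibration(cam);V=np.array(c["view"]);R=V[:3,:3];t=V[:3,3]
    d=R.T@np.array([(uv[0]-c["cx"])/c["fx"],(uv[1]-c["cy"])/c["fy"],1.]);return -R.T@t,d
def atz(cam,uv,z):
    o,d=ray(cam,uv);return (o+d*(z-o[2])/d[2]).round(1)
def tri(a,b):
    (o,d),(p,e)=ray("scene",a),ray("top",b)
    s=np.linalg.lstsq(np.c_[d,-e],p-o,rcond=None)[0]
    x,y=o+d*s[0],p+e*s[1];return ((x+y)/2).round(1),round(float(np.linalg.norm(x-y)),1)
def snap(tag):
    D={}
    for c in("scene","top"):
        im,D[c]=ctrl.capture(c);cv2.imwrite(f"pics/{c}{tag}.png",im[:,:,::-1])
    return D
def find(names):
    for n in names:
        r=[ctrl.place_of(c,n) for c in("scene","top")]
        if all(r):
            a,b=r[0][0],r[1][0];print(n,np.round(a["uv"]),np.round(b["uv"]),round(a["conf"],2),round(b["conf"],2),*tri(a["uv"],b["uv"]))
        else: print(n,[[(np.round(q["uv"]),round(q["conf"],2)) for q in x[:1]] for x in r])
E
python3 - <<'E'
from h import *
snap("0");find(["fixture","strap_pivot","strap_nose","lever_pivot","lever_tip","rod","nut","bolt","gear"])
a,b=(cv2.imread(f"pics/{c}0.png") for c in("scene","top"))
v=cv2.resize(cv2.vconcat([a,b]),(400*1,600));cv2.imwrite("pics/both0.png",cv2.hconcat([v]))
print(ctrl.sense())
E
```

```text
fixture [256. 218.] [277. 199.] 0.9 0.79 [527.6  22.7  -0.8] 12.5
strap_pivot [246. 204.] [280. 183.] 0.78 0.93 [563.2  17.6  69.3] 2.3
strap_nose [266. 229.] [249. 177.] 0.78 0.67 [585.4 118.8  71.5] 2.4
lever_pivot [250. 195.] [278. 183.] 0.82 0.53 [557.6  25.3 100.3] 1.4
lever_tip [244. 173.] [288. 180.] 0.63 0.54 [555.3  -1.7 152.2] 1.2
rod [273. 210.] [277. 206.] 0.68 0.88 [490.6  32.8  16.5] 11.2
nut [146. 221.] [307. 189.] 0.74 0.64 [ 660.2 -144.4  -63.5] 210.8
bolt [257. 181.] [318. 231.] 0.53 0.6 [ 413.7 -111.7  -11.8] 3.9
gear [224. 183.] [332. 198.] 0.89 0.91 [ 514.3 -156.6    6.9] 14.4
{'time_s': 1.0, 'joints': array([-1.37241699e+00,  3.12904015e-01,  1.49771620e+00, -1.84254448e-05,
        1.33099748e+00, -2.23412192e-01]), 'dq': array([ 0.00016476,  0.00071695, -0.00016661, -0.00040007, -0.00080182,
       -0.00109551]), 'tau': array([ 1.34866001e-03, -4.12171876e+01, -2.59905106e+01, -1.36420099e-04,
        4.14954493e-04, -3.86220950e-05]), 'eef_pos': array([ 214.91137692, -478.99638204,  231.28601428]), 'ee_rot': array([-1.26343863e-05,  9.77843334e-01,  2.09338039e-01, -8.79163541e-06]), 'force': array([ 0.13884834, -0.39646116, -0.37667737]), 'wrist_torque': array([ 0.00122064, -0.01605952,  0.01799826]), 'grip_force': 0.0, 'grip_width': 1.0002768063880891}
```

View pics/scene0.png

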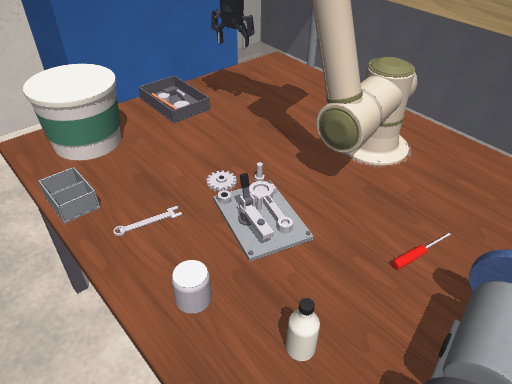

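View pics/top0.png

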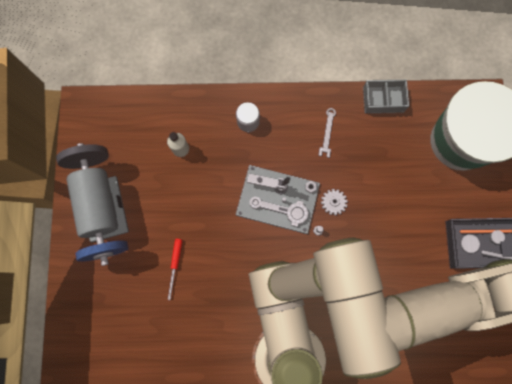

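The scene view shows the fixture at about (262,218), with the strap parked along the rod. In the top view it is at about (278,199), slightly yawed. Next I'll zoom in on both.

```bash
python3 - <<'E'
from h import *
a=cv2.imread("pics/scene0.png")[160:260,200:320];b=cv2.imread("pics/top0.png")[155:245,225:345]
r=lambda x:cv2.resize(x,None,fx=5,fy=5,interpolation=cv2.INTER_CUBIC)[:,:]
cv2.imwrite("pics/z0.png",cv2.resize(cv2.vconcat([r(a),r(b)]),(379,600)))
cv2.imwrite("pics/zs.png",r(a));cv2.imwrite("pics/zt.png",cv2.resize(b,None,fx=6,fy=6,interpolation=cv2.INTER_CUBIC))
E
```

```text
(no output)
```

View pics/zs.png

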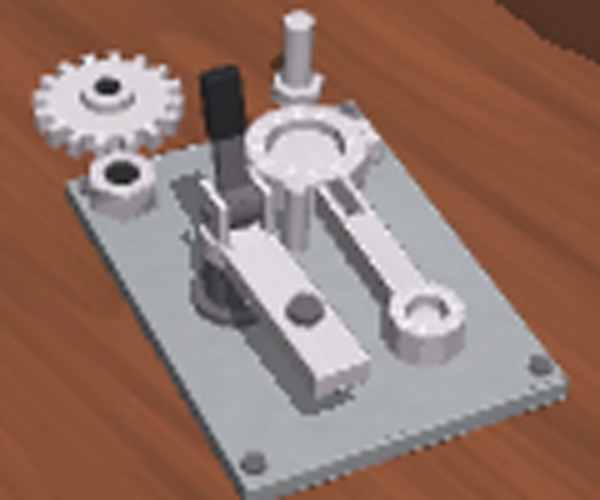

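View pics/zt.png

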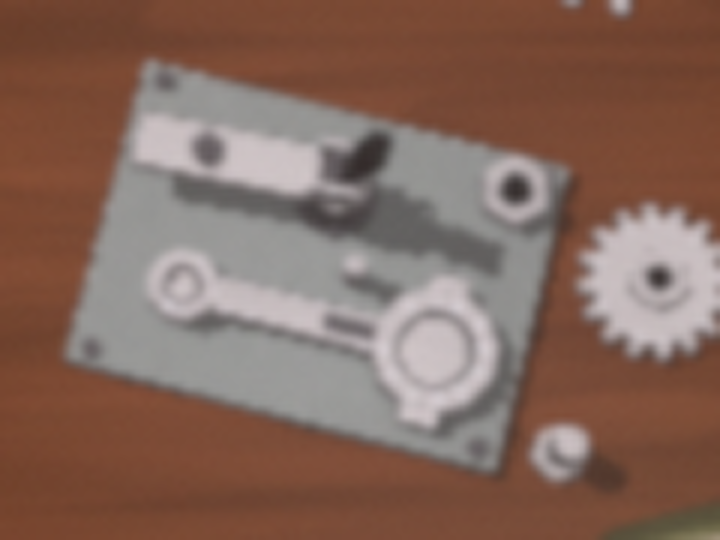

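The crops show the plate corners in the top zoom at (147,60), (570,168), (500,470) and (65,360). The strap's nose end is near (135,140), and the lever leans up and to the right. The stop post is at (353,262).

```bash
python3 - <<'E'
from h import *
T=lambda x,y:(225+(x+.5)/6-.5,155+(y+.5)/6-.5); S=lambda x,y:(200+x/5-.4,160+y/5-.4)
ct=np.array([atz("top",T(*p),15) for p in[(147,60),(570,168),(500,470),(65,360)]])
cs=np.array([atz("scene",S(*p),15) for p in[(243,490),(68,185),(355,103),(567,385)]])
for c in(ct,cs):
    l=c[0]+c[3]-c[1]-c[2];print(c[:,:2].tolist(),c.mean(0),"yaw",np.arctan2(-l[0],l[1]),np.linalg.norm(l)/2)
print("noseend top",atz("top",T(135,138),66),"scene",atz("scene",S(343,372),66))
print("stop top",atz("top",T(353,262),60))
print("spindle top",tri(S(305,303),T(208,150)))
print("tip",tri(S(221,72),T(378,145)))
for n in("rod",):print(atz("top",T(182,285),37),atz("scene",S(428,305),37))
for y in (0.2,):
  pass
E
```

```text
[[641.8, 120.7], [574.1, -119.8], [402.3, -73.3], [468.5, 169.2]] [521.675  24.2    15.   ] yaw -0.27043422155863306 250.60836478457776
[[643.6, 121.6], [576.0, -112.3], [404.1, -64.8], [474.2, 173.3]] [524.475  29.45   15.   ] yaw -0.28385919271851495 245.83800052066806
noseend top [584.4 127.1  66. ] scene [589.  129.9  66. ]
stop top [513.6   8.1  60. ]
spindle top (array([575.7,  86.9,  71.2]), 0.1)
tip (array([ 5.578e+02, -5.000e-01,  1.525e+02]), 2.6)
[506.4 102.6  37. ] [504.8 101.8  37. ]
```

Both views agree. The fixture centre is at about (523,26) with yaw −0.277, the post is at (561.8,15.5), and the strap is at q≈0.06. The lever is at about 0.22. I'll shut the gripper and go above the far side of the nose.

Request:
send_rows(targets=[{"offset":[40.8,58.3,0],"spin":-0.63},{"offset":[40.8,58.3,0],"spin":-0.63},{"offset":[40.8,58.3,0],"spin":-0.63},{"offset":[40.8,58.3,0],"spin":-0.63},{"offset":[40.8,58.3,0],"spin":-0.63},{"offset":[40.8,58.3,0],"spin":-0.63},{"offset":[40.8,58.3,0],"spin":-0.63},{"offset":[40.8,58.3,0],"spin":-0.63}], grip=0)

```text
time_s: 1.67
eef_pos: [398.4, -216.9, 231.6]
ee_rot: [0.0, 0.995, -0.104, 0.0]
force: [1.1, -0.2, 0.4]
grip_width: 0.002
grip_force: 0.0
```

Request:
send_rows(targets=[{"offset":[21.7,31.0,0]},{"offset":[21.7,31.0,0]},{"offset":[21.7,31.0,0]},{"offset":[21.7,31.0,0]},{"offset":[21.7,31.0,0]},{"offset":[21.7,31.0,0]},{"offset":[21.7,31.0,0]},{"offset":[21.7,31.0,0]}])

```text
invalid input
```

Request:
send_rows(targets=[{"offset":[0,0,-4]},{"offset":[0,0,-8]},{"offset":[0,0,-10]},{"offset":[0,0,-10]},{"offset":[0,0,-10]}])

```text
invalid input
```

```bash
python3 - <<'E'
from h import *
snap("1");find(["strap_pivot","strap_nose","lever_tip"])
s=ctrl.sense();print(s["eef_pos"],s["ee_rot"],s["joints"],s["time_s"])
a=cv2.imread("pics/scene1.png")[120:260,180:340];b=cv2.imread("pics/top1.png")[145:245,225:345]
cv2.imwrite("pics/z1.png",cv2.hconcat([cv2.resize(a,(400,350),interpolation=2),cv2.resize(b,(400,350),interpolation=2)]))
E
```

```text
strap_pivot [247. 206.] [282. 182.] 0.91 0.59 [564.5  13.5  61.3] 10.3
strap_nose [264. 230.] [249. 177.] 0.63 0.69 [588.1 119.1  67.9] 7.8
lever_tip [245. 170.] [285. 177.] 0.62 0.4 [559.6   8.6 169.4] 0.4
[ 397.04805216 -219.78780863  231.27813709] [ 3.81795313e-05  9.94475990e-01 -1.04964262e-01 -8.80075823e-05] [-7.64629874e-01  1.55242321e-01  1.69827922e+00 -1.75141007e-04
  1.28816344e+00  1.01653124e+00] 2.0667
```

View pics/z1.png

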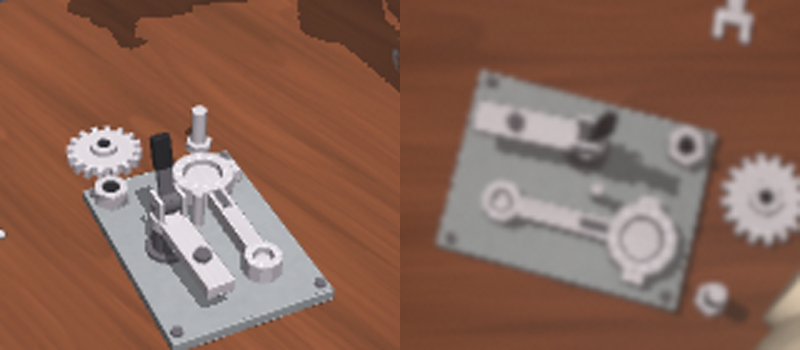

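The scene is unchanged; the two moves were refused because they had no spin field. The arm has settled at (397,-220), so I continue from there.

Request:
send_rows(targets=[{"offset":[22.6,32.4,0],"spin":0},{"offset":[22.6,32.4,0],"spin":0},{"offset":[22.6,32.4,0],"spin":0},{"offset":[22.6,32.4,0],"spin":0},{"offset":[22.6,32.4,0],"spin":0},{"offset":[22.6,32.4,0],"spin":0},{"offset":[22.6,32.4,0],"spin":0},{"offset":[22.6,32.4,0],"spin":0}])

```text
time_s: 2.73
eef_pos: [589.3, 55.3, 231.3]
ee_rot: [0.0, 0.994, -0.105, 0.0]
force: [0.7, -0.2, 0.2]
grip_width: -0.001
grip_force: 0.0
```

Request:
send_rows(targets=[{"offset":[3.4,4.9,0],"spin":0},{"offset":[3.4,4.9,0],"spin":0},{"offset":[3.4,4.9,-4],"spin":0},{"offset":[3.4,4.9,-8],"spin":0},{"offset":[3.4,4.9,-11],"spin":0},{"offset":[3.4,4.9,-11],"spin":0},{"offset":[3.4,4.9,-11],"spin":0}])

```text
time_s: 3.32
eef_pos: [622.3, 102.6, 121.0]
ee_rot: [0.0, 0.994, -0.105, -0.001]
force: [-0.2, 0.0, 0.5]
grip_width: -0.001
grip_force: 0.0
```

```bash
python3 - <<'E'
from h import *
snap("2")
s=ctrl.sense();print(s["eef_pos"],s["ee_rot"],s["joints"],s["time_s"])
a=cv2.imread("pics/scene2.png")[120:260,180:340];b=cv2.imread("pics/top2.png")[145:245,225:345]
cv2.imwrite("pics/z2.png",cv2.hconcat([cv2.resize(a,(400,350),interpolation=2),cv2.resize(b,(400,350),interpolation=2)]))
E
```

```text
[623.68283874 102.93451319 123.97202317] [-1.68003081e-04  9.94528130e-01 -1.04450220e-01  1.98038219e-03] [-2.14720148e-02  6.37337557e-01  1.28854520e+00  6.20624958e-06
  1.21173491e+00  1.75860472e+00] 3.4167
```

View pics/z2.png

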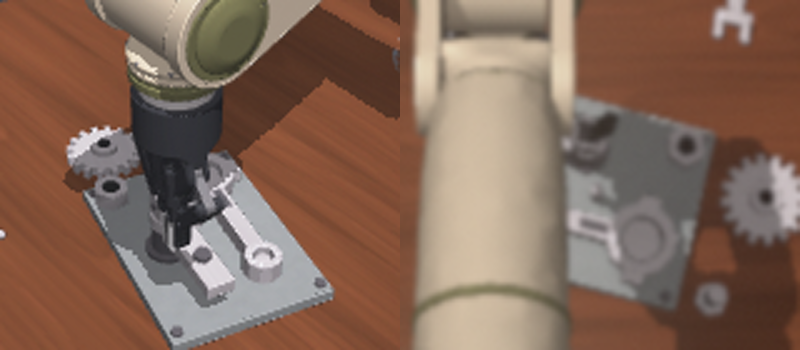

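The gripper is lowered near the strap, with its tip at about (252,217) in the scene picture. I'll check that against the projection of the TCP.

```bash
python3 - <<'E'
from h import *
c=ctrl.calibration("scene");V=np.array(c["view"])
def pr(p):
    q=V@np.r_[p,1];return np.round([c["fx"]*q[0]/q[2]+c["cx"],c["fy"]*q[1]/q[2]+c["cy"]],1)
s=ctrl.sense();p=s["eef_pos"];print(p,s["joints"]);print(pr(p),pr([623,103,50]),pr([562,16,66]))
im,d=ctrl.capture("scene")
# depth points near tip
v,u=np.mgrid[190:225,235:275];z=d[190:225,235:275]
P=np.stack([(u-c["cx"])/c["fx"]*z,(v-c["cy"])/c["fy"]*z,z],-1).reshape(-1,3)
W=(P-V[:3,3])@V[:3,:3]
m=(W[:,2]>118)&(W[:,2]<175)
for a in range(118,175,8):
    k=W[(W[:,2]>=a)&(W[:,2]<a+8)]
    if len(k):print(a,len(k),k.min(0).round(),k.max(0).round())
E
```

```text
[623.68283874 102.93451319 123.97202317] [-2.14720148e-02  6.37337557e-01  1.28854520e+00  6.20624958e-06
  1.21173491e+00  1.75860472e+00]
[249.7 216.7] [249.9 239.1] [246.4 204.4]
118 4 [618. 107. 121.] [632. 111. 125.]
126 16 [619.  95. 127.] [635. 116. 133.]
134 30 [618.  94. 134.] [635. 118. 142.]
142 29 [618.  95. 142.] [635. 117. 150.]
150 19 [620.  97. 151.] [636. 117. 157.]
158 9 [617.  94. 159.] [636. 112. 166.]
166 37 [619.  73. 166.] [641. 135. 174.]
174 48 [617.  65. 174.] [641. 139. 181.]
```

The projection matches the picture. I'll go down beside the nose and work out the arc rows.

Request:
send_rows(targets=[{"offset":[0,0,-3],"spin":0},{"offset":[0,0,-6],"spin":0},{"offset":[0,0,-7.4],"spin":0},{"offset":[0,0,-7.4],"spin":0},{"offset":[0,0,-7.4],"spin":0}])

```text
time_s: 3.88
eef_pos: [623.2, 103.5, 49.0]
ee_rot: [-0.0, 0.995, -0.104, 0.001]
force: [0.6, 0.4, 0.6]
grip_width: -0.004
grip_force: 0.0
```

```bash
python3 - <<'E'
from h import *
s=ctrl.sense();print(s["eef_pos"],s["force"],s["time_s"])
P=np.array([561.8,15.5]);f=lambda A,d:P+100*np.array([np.cos(A),np.sin(A)])+d*np.array([np.sin(A),-np.cos(A)])
p=s["eef_pos"][:2]
print(((f(1.356,28)-p)/10).round(1))
q=f(1.356,28)
for k in range(1,25):
    A=1.356+k*1.509/24;print(k,round(A,3),((f(A,26)-q)/10).round(1),round(A-1.356,3))
E
```

```text
[623.24213785 103.52515713  49.02645164] [0.61587176 0.35474637 0.59693901] 3.8833
[-1.3  0.4]
1 1.419 [-0.8  0.3] 0.063
2 1.482 [-1.4  0.6] 0.126
3 1.545 [-2.   0.8] 0.189
4 1.608 [-2.6  0.9] 0.252
5 1.67 [-3.3  1. ] 0.314
6 1.733 [-3.9  1.1] 0.377
7 1.796 [-4.6  1.2] 0.44
8 1.859 [-5.2  1.2] 0.503
9 1.922 [-5.9  1.1] 0.566
10 1.985 [-6.5  1. ] 0.629
11 2.048 [-7.1  0.9] 0.692
12 2.111 [-7.8  0.7] 0.754
13 2.173 [-8.4  0.5] 0.817
14 2.236 [-9.   0.3] 0.88
15 2.299 [-9.6  0. ] 0.943
16 2.362 [-10.2  -0.3] 1.006
17 2.425 [-10.7  -0.6] 1.069
18 2.488 [-11.2  -1. ] 1.132
19 2.551 [-11.7  -1.4] 1.195
20 2.614 [-12.2  -1.9] 1.258
21 2.676 [-12.6  -2.4] 1.32
22 2.739 [-13.1  -2.9] 1.383
23 2.802 [-13.4  -3.4] 1.446
24 2.865 [-13.8  -3.9] 1.509
```

Request:
send_rows(targets=[{"offset":[-0.7,0.2,0],"spin":0},{"offset":[-1.3,0.4,0],"spin":0},{"offset":[-2.1,0.7,0],"spin":0.063},{"offset":[-2.7,1.0,0],"spin":0.126},{"offset":[-3.3,1.2,0],"spin":0.189},{"offset":[-3.9,1.3,0],"spin":0.252},{"offset":[-4.6,1.4,0],"spin":0.314},{"offset":[-5.2,1.5,0],"spin":0.377}])

```text
time_s: 4.55
eef_pos: [570.8, 119.2, 49.3]
ee_rot: [0.0, 0.996, 0.086, 0.002]
force: [3.1, -0.2, 1.0]
grip_width: -0.0
grip_force: 1.3
```

```bash
python3 - <<'E'
from h import *
s=ctrl.sense();print(s["eef_pos"],s["force"],s["wrist_torque"],s["time_s"])
E
```

```text
[570.82626419 119.19106156  49.28496234] [ 3.06868072 -0.23541921  0.95793447] [-0.0637183  -0.45168573  0.01812658] 4.55
```

The force is about 3 N, so the strap is moving. I carry on along the arc.

Request:
send_rows(targets=[{"offset":[-0.7,0.1,0],"spin":0.063},{"offset":[-1.3,0.1,0],"spin":0.126},{"offset":[-2.0,0.0,0],"spin":0.189},{"offset":[-2.6,-0.1,0],"spin":0.252},{"offset":[-3.2,-0.2,0],"spin":0.315},{"offset":[-3.9,-0.4,0],"spin":0.377},{"offset":[-4.5,-0.6,0],"spin":0.44},{"offset":[-5.1,-0.8,0],"spin":0.503}])

```text
time_s: 5.22
eef_pos: [519.8, 111.1, 49.1]
ee_rot: [0.001, 0.944, 0.331, 0.002]
force: [2.0, -0.8, 0.7]
grip_width: -0.001
grip_force: 1.2
```

Request:
send_rows(targets=[{"offset":[-0.6,-0.3,0],"spin":0.063},{"offset":[-1.2,-0.6,0],"spin":0.126},{"offset":[-1.7,-0.9,0],"spin":0.189},{"offset":[-2.2,-1.3,0],"spin":0.252},{"offset":[-2.7,-1.7,0],"spin":0.315},{"offset":[-3.2,-2.2,0],"spin":0.378},{"offset":[-3.6,-2.7,0],"spin":0.44}])

```text
time_s: 5.8
eef_pos: [483.4, 84.1, 48.9]
ee_rot: [0.001, 0.849, 0.529, 0.001]
force: [-0.5, 2.6, 2.3]
grip_width: -0.0
grip_force: 1.5
```

```bash
python3 - <<'E'
from h import *
s=ctrl.sense();print(s["eef_pos"],s["ee_rot"],s["force"],s["time_s"])
P=np.array([561.8,15.5]);f=lambda A,d:P+100*np.array([np.cos(A),np.sin(A)])+d*np.array([np.sin(A),-np.cos(A)])
for A in(2.739,2.802,2.865):print(A,f(A,26).round(1))
E
```

```text
[483.38850543  84.12488766  48.93537798] [5.94178004e-04 8.48562189e-01 5.29093285e-01 1.46756171e-03] [-0.52518099  2.62823906  2.33897123] 5.8
2.739 [480.   78.6]
2.802 [476.2  73.3]
2.865 [472.7  67.8]
```

Request:
send_rows(targets=[{"offset":[-0.2,-0.4,0],"spin":0.05},{"offset":[-0.4,-0.7,0],"spin":0.09},{"offset":[-0.6,-1.0,0],"spin":0.13},{"offset":[-0.8,-1.3,0],"spin":0.16},{"offset":[-0.9,-1.5,0],"spin":0.18},{"offset":[-0.9,-1.5,0],"spin":0.18}])

```text
time_s: 6.3
eef_pos: [474.3, 68.8, 48.3]
ee_rot: [0.001, 0.798, 0.602, 0.001]
force: [-0.7, 0.7, -0.0]
grip_width: 0.002
grip_force: 0.0
```

Request:
send_rows(targets=[{"offset":[-0.1,-0.2,0],"spin":0},{"offset":[-0.1,-0.3,0],"spin":0}])

```text
time_s: 6.47
eef_pos: [474.0, 67.4, 48.2]
ee_rot: [-0.001, 0.799, 0.601, 0.002]
force: [1.4, 22.0, 4.7]
grip_width: -0.001
grip_force: 10.9
```

The force rose sharply to 22 N, right where the stop was expected. I'll back off, lift clear and check.

Request:
send_rows(targets=[{"offset":[0.4,1.5,0],"spin":0},{"offset":[0.8,3.0,0],"spin":0},{"offset":[0.8,3.0,4],"spin":0},{"offset":[0.8,3.0,8],"spin":0},{"offset":[0.8,6.0,11],"spin":0},{"offset":[0.8,10.0,11],"spin":0},{"offset":[0.8,14.0,11],"spin":0},{"offset":[0.8,14.0,11],"spin":0}])

```text
time_s: 7.13
eef_pos: [480.8, 210.8, 158.1]
ee_rot: [0.0, 0.797, 0.604, 0.001]
force: [0.8, 0.8, -0.4]
grip_width: -0.003
grip_force: 0.0
```

```bash
python3 - <<'E'
from h import *
snap("3");find(["strap_pivot","strap_nose","lever_pivot","lever_tip"])
s=ctrl.sense();print(s["eef_pos"],s["force"],s["time_s"])
a=cv2.imread("pics/scene3.png")[140:260,190:330];b=cv2.imread("pics/top3.png")[145:245,225:345]
cv2.imwrite("pics/z3.png",cv2.hconcat([cv2.resize(a,(400,343),interpolation=2),cv2.resize(b,(400,343),interpolation=2)]))
E
```

```text
strap_pivot [246. 203.] [279. 185.] 0.76 0.9 [560.7  18.2  70.7] 8.5
strap_nose [283. 197.] [273. 214.] 0.63 0.77 [462.9  45.8  55.8] 2.5
lever_pivot [249. 198.] [280. 185.] 0.46 0.6 [553.4  17.2  83. ] 3.1
lever_tip [240. 177.] [282. 173.] 0.6 0.42 [577.8  15.2 161.4] 3.9
[481.51361302 205.04564581 157.35432003] [-0.23896022 -1.20865002  0.87183917] 7.6333
```

View pics/z3.png

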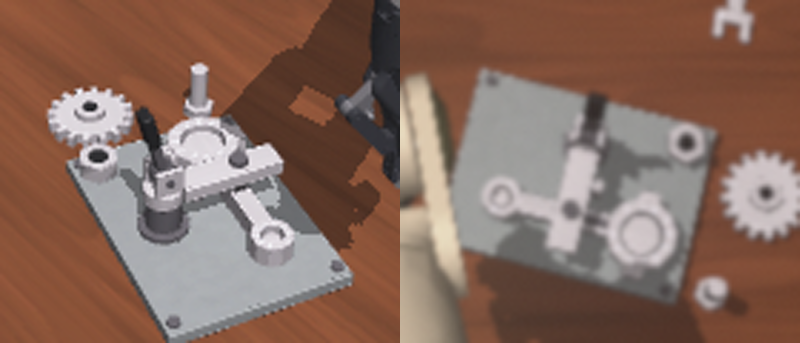

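The strap lies square across the rod against the stop post, and the rod is still on its pins. Next is the lever: I'll quarter-turn the tool and go above the strap, on the nose side of the lever.

Request:
send_rows(targets=[{"offset":[0,0,2.5],"spin":-0.12},{"offset":[0,0,4.5],"spin":-0.24},{"offset":[1,-3,4.5],"spin":-0.36},{"offset":[2,-6,4.5],"spin":-0.48},{"offset":[3,-9,4.5],"spin":-0.6},{"offset":[4,-12,4.5],"spin":-0.72},{"offset":[5.1,-15,4.5],"spin":-0.84},{"offset":[5.1,-18.1,4.5],"spin":-0.96}])

```text
time_s: 8.3
eef_pos: [533.3, 22.7, 202.2]
ee_rot: [0.0, 0.987, 0.162, 0.0]
force: [0.1, -0.3, -0.4]
grip_width: -0.0
grip_force: 0.0
```

Request:
send_rows(targets=[{"offset":[0,0,0],"spin":-0.12},{"offset":[0,0,0],"spin":-0.24},{"offset":[0,0,0],"spin":-0.36},{"offset":[0,0,0],"spin":-0.48},{"offset":[0,0,0],"spin":-0.61},{"offset":[0,0,0],"spin":-0.61},{"offset":[0,0,0],"spin":-0.61}])

```text
time_s: 8.88
eef_pos: [532.3, 24.4, 202.3]
ee_rot: [0.0, 0.991, -0.137, -0.0]
force: [-0.5, -0.1, 0.6]
grip_width: -0.003
grip_force: 0.0
```

```bash
python3 - <<'E'
from h import *
s=ctrl.sense();p=s["eef_pos"];r=s["ee_rot"];print(p,2*np.arctan2(r[2],r[1])-np.pi/2,s["time_s"])
ex=np.array([.962,-.273]);P=np.array([561.8,15.5])
def tcp(q,s=58,h=6,w=11):
    b=s*np.sin(q)-h*np.cos(q)-w;return np.r_[P+b*ex,80+s*np.cos(q)+h*np.sin(q)]
S=np.r_[P-28*ex,137];print("start",((S-p)/10).round(1))
print("at 0.1",((tcp(.1)-S)/10).round(1))
for q in np.arange(.2,1.56,.08):print(round(q,2),((tcp(q)-S)/10).round(2))
E
```

```text
[532.27821532  24.43708554 202.31682887] -1.84613151294005 8.8833
start [ 0.3 -0.1 -6.5]
at 0.1 [ 1.6 -0.5  0.1]
0.2 [ 2.18 -0.62  0.1 ]
0.28 [ 2.62 -0.74  0.04]
0.36 [ 3.06 -0.87 -0.06]
0.44 [ 3.49 -0.99 -0.2 ]
0.52 [ 3.91 -1.11 -0.37]
0.6 [ 4.31 -1.22 -0.57]
0.68 [ 4.69 -1.33 -0.81]
0.76 [ 5.06 -1.44 -1.08]
0.84 [ 5.4  -1.53 -1.38]
0.92 [ 5.72 -1.62 -1.71]
1.0 [ 6.02 -1.71 -2.06]
1.08 [ 6.28 -1.78 -2.44]
1.16 [ 6.52 -1.85 -2.83]
1.24 [ 6.73 -1.91 -3.25]
1.32 [ 6.9  -1.96 -3.68]
1.4 [ 7.04 -2.   -4.12]
1.48 [ 7.14 -2.03 -4.58]
```

Request:
send_rows(targets=[{"offset":[0.3,-0.1,-3],"spin":0},{"offset":[0.3,-0.1,-6],"spin":0},{"offset":[0.3,-0.1,-6.5],"spin":0},{"offset":[0.3,-0.1,-6.5],"spin":0},{"offset":[1.3,-0.4,-6.4],"spin":0},{"offset":[2.0,-0.6,-6.4],"spin":0},{"offset":[2.7,-0.8,-6.5],"spin":0},{"offset":[2.7,-0.8,-6.5],"spin":0}])

```text
time_s: 9.55
eef_pos: [560.6, 16.3, 138.3]
ee_rot: [-0.0, 0.99, -0.138, 0.001]
force: [0.4, -0.5, -0.6]
grip_width: -0.0
grip_force: 0.0
```

```bash
python3 - <<'E'
from h import *
s=ctrl.sense();print(s["eef_pos"],s["force"],s["wrist_torque"],s["time_s"])
E
```

```text
[560.62096451  16.28648075 138.29682242] [ 0.4163085  -0.47860068 -0.58850277] [ 0.03112464 -0.00813184  0.02485591] 9.55
```

Request:
send_rows(targets=[{"offset":[0.4,-0.1,-0.1],"spin":0},{"offset":[0.8,-0.2,-0.2],"spin":0},{"offset":[1.2,-0.3,-0.4],"spin":0},{"offset":[1.6,-0.4,-0.6],"spin":0},{"offset":[2.0,-0.5,-0.9],"spin":0},{"offset":[2.4,-0.6,-1.1],"spin":0},{"offset":[2.7,-0.7,-1.4],"spin":0}])

```text
time_s: 10.13
eef_pos: [587.0, 9.6, 123.3]
ee_rot: [-0.0, 0.99, -0.139, 0.0]
force: [-1.2, 0.2, 6.1]
grip_width: -0.006
grip_force: 2.2
```

```bash
python3 - <<'E'
from h import *
s=ctrl.sense();print(s["eef_pos"],s["force"],s["wrist_torque"],s["time_s"])
snap("4")
a=cv2.imread("pics/scene4.png")[110:260,170:330];cv2.imwrite("pics/z4.png",cv2.resize(a,(640,600),interpolation=2))
E
```

```text
[586.98567667   9.55167027 123.29656902] [-1.16556222  0.2397417   6.13692063] [0.03040769 0.08974933 0.03926938] 10.1333
```

View pics/z4.png

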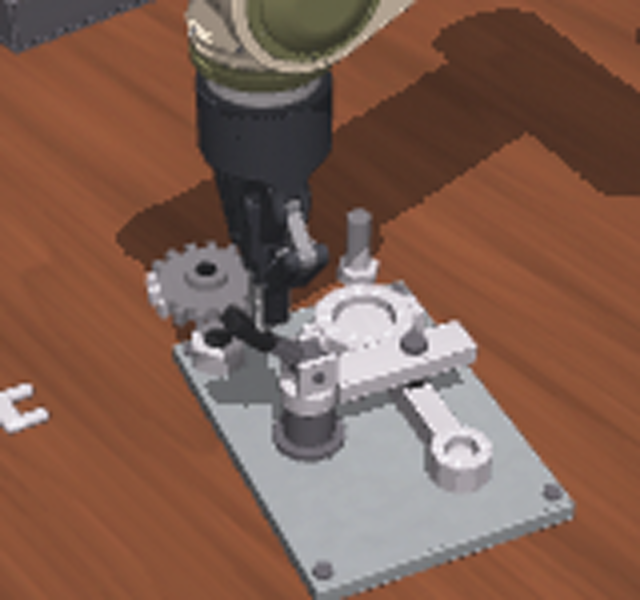

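The lever is going over at about 0.85 rad and the strap is still on its stop. I keep pressing down along the arc.

Request:
send_rows(targets=[{"offset":[0.3,-0.1,-0.3],"spin":0},{"offset":[0.6,-0.2,-0.7],"spin":0},{"offset":[0.9,-0.3,-1.1],"spin":0},{"offset":[1.1,-0.3,-1.5],"spin":0},{"offset":[1.3,-0.4,-1.9],"spin":0},{"offset":[1.5,-0.4,-2.3],"spin":0},{"offset":[1.6,-0.5,-2.7],"spin":0},{"offset":[1.6,-0.5,-2.7],"spin":0}])

```text
time_s: 10.9
eef_pos: [603.4, 4.6, 96.2]
ee_rot: [-0.0, 0.99, -0.139, 0.001]
force: [1.1, 0.8, 1.9]
grip_width: -0.0
grip_force: 0.9
```

Request:
send_rows(targets=[{"offset":[0,0,-0.3],"spin":0},{"offset":[0,0,-0.5],"spin":0},{"offset":[0,0,-0.5],"spin":0}])

```text
time_s: 11.15
eef_pos: [603.9, 4.3, 92.0]
ee_rot: [0.0, 0.99, -0.139, 0.002]
force: [3.5, -1.1, 5.5]
grip_width: -0.001
grip_force: 2.2
```

Request:
send_rows(targets=[{"offset":[0,0,-0.1],"spin":0},{"offset":[0,0,-0.2],"spin":0},{"offset":[0,0,-0.2],"spin":0}])

```text
time_s: 11.4
eef_pos: [604.1, 4.3, 90.3]
ee_rot: [0.0, 0.99, -0.139, 0.003]
force: [3.9, 0.2, 6.3]
grip_width: 0.0
grip_force: 2.9
```

Request:
send_rows(targets=[{"offset":[0,0,-0.1],"spin":0},{"offset":[0,0,-0.2],"spin":0},{"offset":[0,0,-0.2],"spin":0}])

```text
time_s: 11.65
eef_pos: [604.4, 4.2, 89.2]
ee_rot: [0.0, 0.99, -0.139, 0.003]
force: [2.2, -1.0, 10.5]
grip_width: -0.004
grip_force: 5.6
```

Request:
send_rows(targets=[{"offset":[0,0,-0.1],"spin":0},{"offset":[0,0,-0.2],"spin":0},{"offset":[0,0,-0.2],"spin":0}])

```text
time_s: 11.9
eef_pos: [604.6, 4.2, 88.7]
ee_rot: [0.0, 0.99, -0.139, 0.004]
force: [-1.5, 0.3, 23.8]
grip_width: -0.0
grip_force: 11.4
```

Request:
send_rows(targets=[{"offset":[0,0,-0.1],"spin":0},{"offset":[0,0,-0.1],"spin":0}])

```text
time_s: 12.07
eef_pos: [604.6, 4.2, 88.5]
ee_rot: [0.0, 0.99, -0.139, 0.004]
force: [-5.0, 0.2, 28.8]
grip_width: -0.001
grip_force: 14.4
```

Request:
send_rows(targets=[{"offset":[0,0,2],"spin":0},{"offset":[0,0,5],"spin":0},{"offset":[0,0,9],"spin":0},{"offset":[0,4,12],"spin":0},{"offset":[0,8,12],"spin":0},{"offset":[0,12,12],"spin":0},{"offset":[0,16,12],"spin":0},{"offset":[0,20,12],"spin":0}])

```text
time_s: 12.73
eef_pos: [602.0, 206.3, 203.8]
ee_rot: [0.0, 0.99, -0.139, -0.0]
force: [0.8, 0.0, 0.7]
grip_width: 0.005
grip_force: 0.0
```

```bash
python3 - <<'E'
from h import *
snap("5");find(["strap_pivot","strap_nose","lever_pivot","lever_tip"])
s=ctrl.sense();print(s["eef_pos"],s["force"],s["time_s"])
a=cv2.imread("pics/scene5.png")[140:260,190:330];b=cv2.imread("pics/top5.png")[145:245,225:345]
cv2.imwrite("pics/z5.png",cv2.hconcat([cv2.resize(a,(400,343),interpolation=2),cv2.resize(b,(400,343),interpolation=2)]))
E
```

```text
strap_pivot [249. 204.] [282. 184.] 0.63 0.77 [558.7  16.2  67.8] 8.2
strap_nose [285. 196.] [272. 214.] 0.67 0.65 [460.8  48.1  61.8] 5.3
lever_pivot [249. 197.] [283. 185.] 0.59 0.55 [552.9  12.   82.7] 4.1
lever_tip [222. 205.] [284. 158.] 0.71 0.47 [637.4   8.2 101.8] 6.7
[602.57132694 203.35480062 204.31901398] [-0.70564024 -0.60587886 -0.07349523] 13.2333
```

View pics/z5.png

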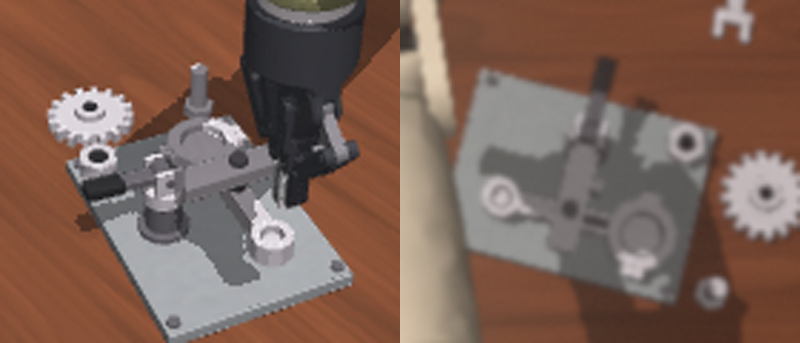

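The lever is level (grip at about (105,185) in the left half), the strap is across against the stop, and the rod and loose parts haven't moved. The arm is clear, so I hand in.

```bash
python3 -c "
from rig import ctrl;print(ctrl.finish_job())"
```

```text
the job is handed in; nothing more can be done
None
```

The rod is clamped and the job handed in at about 13 s: the strap lies across the rod against its stop, the cam lever is fully down, and the last pictures show the rod still on its pins with the nearby parts unmoved.

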